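# Deburr the bore edge with the locked crank

### The job

The crank of the bore deburring station is locked by a lever on a left-hand thread: turn the lever fully loose and leave it so. Then press the crank's dished palm rest down until the blade bears on the bore's edge, and take it clockwise, seen from above, once right round to its stop without letting the blade lift off on the way. Finally let the crank spring up and stay there, with the other things on the bench left where they are.

Things in the scene. Friction and masses are not known exactly. Their poses are not given: they have to be found in the camera images.
- station: the deburring station, bolted to the bench: grey base plate 310 x 360 mm, 20 mm thick, carrying a steel hub with a vertical bore 96 mm across. Origin on the bench under the bore's axis, z up. With the crank parked the palm rest is on the station's -y side; the locking lever and its grey bracket are on its +y side
- bore_centre (a point): centre of the bore at its upper edge, 70 mm above the bench; the crank turns about the vertical through it. The aluminium crank arm is 26 mm wide; its boss on this axis is 42 mm across, the spindle's top 144 mm above the bench
- palm_floor (a point): centre of the inner floor of the palm rest: a black open-topped dish (inside 56 mm across, 14 mm deep, outside 66 mm) at the end of the crank arm, 70 mm from the bore's axis, spinning freely on its own axis; floor 136 mm above the bench when up. It can be pressed down and pushed round from above with closed fingertips standing in it
- press (a joint): how far the sprung crank arm with the palm rest is pushed down, m: 0 up, 0.020 bottom stop. The blade under the arm meets the bore's edge at 0.008; 0.012 to 0.018 is good for working. The palm rest sinks by this much. A spring lifts the arm when let go: about 4 N starts it down, about 12 N holds it at the bottom
- blade (a joint): how far the sprung blade is pushed up into its holder by the bore's edge, m: 0 when it touches nothing, then press - 0.008; above 0.001 it bears well on the edge. The blade sits under the crank arm, 48 mm from the bore's axis
- crank (a joint): how far the crank is turned clockwise seen from above, rad: 0 parked (a stop bars anticlockwise), 6.28 one full turn, back at the parked place, where it meets a stop. While the lever is tight a pin bars the steel index arm (on the spindle, opposite the palm rest). It turns with 0.1 to 0.2 N m and stays where left
- lever (a joint): how far the locking lever is turned clockwise seen from above, rad. Left-hand thread: clockwise loosens. 0 hard tight (stop), 1.5 fully loose (stop); it starts at 0 to 0.25. The pin clears the index arm from about 1.1. Stiff (0.25 N m), stays where left; it rises 9.3 mm per rad as it loosens
- lever_pivot (a point): on the lever's vertical turning axis, at mid-thickness of its bar, 119 mm above the bench when tight. Below it is the bracket, 50 mm wide, reaching 108 to 182 mm from the bore's axis, top 106 mm above the bench
- lever_end (a point): centre of the top of the lever's black end grip, an upright cylinder 24 mm across and 30 mm high, 85 mm from the lever's axis, top 138 mm above the bench when tight. The steel bar between is 14 mm wide and 12 mm thick. Beside the grip the space is free down to the base plate
- sleeve: a turned steel sleeve standing on the station's base plate, 52 mm across, 36 mm high; a bystander, to be left alone. Origin at the centre of its underside.
- plug: a small turned brass plug with a flange standing on the station's base plate, 44 mm across, 34 mm high; a bystander, to be left alone. Origin at the centre of its underside.
- spray: a spray can standing on the bench, 64 mm across, 190 mm high; a bystander, to be left alone. Origin at the centre of its underside.
- flange: a turned steel flange lying on the bench, 140 mm across, 60 mm high; a bystander, to be left alone. Origin at the centre of its underside.
- carton: a closed cardboard carton, 100 x 160 x 50 mm; a bystander, to be left alone. Origin at the centre of its underside.
- spanner: a loose spanner lying on the bench; a bystander, to be left alone. Origin at the middle of the tool.
- driver: a loose screwdriver lying on the bench; a bystander, to be left alone. Origin at the middle of the tool.

How it is judged:
By the outcome, as a careful person would: the job done as asked, in the order asked, and still so for the second after the job is handed in, with the robot touching nothing.
It also fails if it takes over 72 s, if anything falls off the work surface, if the arm or the gripper's body presses on something with over 40 N, if the wrist force passes 120 N, or if a joint passes its speed limit or range.

### The arm

A 6-joint arm with a two-finger parallel gripper is mounted at the origin on the work surface. World frame = base frame: x ahead of the robot, y to its left, z up, the work surface at z = 0. Lengths are in m, angles in rad, forces in N, time in s.
With the tool pointing down it reaches from about 0.35 to 0.85 m from the base axis. Payload 8.1 kg.
Tool frame: the origin (TCP) lies between the finger pads; the fingertips stand 11 mm ahead of it and the grasp point (between the pads) lies 8 mm behind it; z points along the fingers, x is the direction in which the jaws open and shut, and the axes are right-handed (so a half turn about z gives the same grasp; the last joint's range is limited). The gripper opens to 85 mm and grips with 20 to 120 N. Pads are 22 mm wide; open, the fingers measure 114 mm over their backs; the gripper's body (76 mm by 85 mm) begins 54 mm behind the grasp point. The pads swing forward as they close: fully open they stand 13 mm farther back than shut.
Start: joints at [1.144, 0.13, 1.488, -0, 1.523, -0.085], TCP at [0.201, 0.565, 0.204] pointing down, gripper open.
Joint ranges: [-2.96, 2.96], [-0.89, 2.26], [0.02, 2.5], [-1.34, 4.48], [0, 2.73], [-2.66, 2.66]. Speed limits (rad/s): [2.39, 2.39, 2.79, 3.14, 3.14, 3.14].

### API

Orientations are given as a unit quaternion [x, y, z, w].
In Python, from rig import robot gives the robot as it stands.
- The arm moves only by the shell command python3 -m jog 'ROWS' [FORCE]. ROWS is text: rows parted by semicolons, each of 7 numbers parted by spaces: the shift along the world's x, y, z in mm, then the turn, a rotation vector about the world's x, y, z in rad, then the opening in per cent of the stroke, from 0 (shut) to 100 (fully open). A call has 1 to 20 rows; each row is the pose to reach, as a shift and turn from the pose commanded when the call began; what a row does not reach only later rows make up. A row lasts 1/10 s, in which the tool goes at most 50 mm and 8.59 degrees, less where a joint would pass 70% of its speed; a pose out of reach is approached as far as the arm can. A call with a gripper value outside its range is refused whole. The fingers move at their own pace and stop on an object; FORCE is the grip in N (left out, the last holds). Time passes only in rows, so rows that repeat a pose let the fingers close. It gives the time, the measured TCP pose, the force and the opening at its end, in the units of the state.
- robot.get_obs(): the state, without advancing time (a new reading comes with each control period).
- robot.read_camera(name): name is "scene" or "side" or "wrist"; returns the picture (420x560x3 uint8, red, green, blue); there is no depth.
- robot.calibration(name): a dict with "K" (3x3 intrinsics, pixels), "R" (3x3) and "t" (3): a world point X has camera coordinates R X + t; the wrist camera has in their place "hand_eye" (4x4, takes a point from camera to tool coordinates, whose origin is the TCP and whose axes are the tool frame's). Camera axes: x right, y down, z forward; pixel columns grow to the right and rows downward; lengths in m; the calibration is good to about 2 mm. A picture is of the moment at which its call begins: read the wrist's pose just before it. calibration takes no time and is no camera call.
- robot.sign_off(): hands the job in, once; it reports no verdict.
Trained networks look in the newest picture that a camera, given by its name, has taken for a name from the list of things; names that differ only in an ending like _2 or _b are one class to them, and where a whole thing is asked for, a point or a joint stands for the part that bears it (a point fixed in the world has none). Each returns a list of dicts, best first, with "p" (0 to 1); they miss things now and then, are a little off and sometimes report something else, mostly with a low value. They report only what shows in the picture. A call takes as long as a camera call.
- robot.spot_in(camera, query): "centre" ([row, column] in pixels, amid what is visible of it).
- robot.trace(camera, query): "pixels" (420x560 bool, what is visible of it) and "centre" ([row, column] in pixels, amid what is visible of it).
- robot.place_of(camera, query): "centre" ([row, column] in pixels: a listed point, or the origin of a listed thing).
The state is a dict: "time": time; "q": joint angles; "joint_vel": joint speeds; "effort": joint torques, N m; "tcp_pos": TCP position; "tool_rot": TCP orientation; "wrist_force": force on the tool from outside, world axes, zero at the start; "moment": the same for the moment, N m; "finger_gap": finger opening in m.
Only numpy, scipy, OpenCV 4.12 (cv2) and the standard library are available. Lean on these libraries where they do the work, as an engineer would, in place of code of your own. Each camera call takes 0.05 s, during which the arm holds its last target.

## Working session

There is one attempt and no reset: what is moved stays moved. The work goes in short steps, Python scripts to look and compute and a shell command to move; the robot and the scene stay as the last step left them, time stands still between calls to the robot, and variables do not carry over. Pictures are saved under pics/ and viewed, and the job is handed in when it is done.

```bash
mkdir -p pics; ls
python3 - <<'E'
from rig import robot
import cv2
o=robot.get_obs(); print(o)
for c in ["scene","side","wrist"]:
    im=robot.read_camera(c); cv2.imwrite(f"pics/a_{c}.png",im[:,:,::-1]); 
    k=robot.calibration(c); print(c,k)
    for n in ["bore_centre","palm_floor","lever_pivot","lever_end","station","sleeve","plug"]:
        r=robot.place_of(c,n); print(n,[(x["p"],x["centre"]) for x in r[:2]])
E
```

```text
pics
{'time': 0.0, 'q': array([ 1.14361617e+00,  1.31168832e-01,  1.48927684e+00, -1.57529380e-05,
        1.52300809e+00, -8.54422721e-02]), 'joint_vel': array([ 2.53366379e-04,  2.30495450e-03, -2.20245996e-03,  6.92956422e-04,
       -3.42262287e-05, -7.93078410e-04]), 'effort': array([-1.08735101e-03, -5.69415343e+01, -5.00541544e+01, -2.98358373e-04,
        1.50267337e-02,  1.77766810e-05]), 'tcp_pos': array([0.20083334, 0.56475122, 0.20344124]), 'tool_rot': array([ 8.17044402e-01,  5.76574002e-01, -7.99349036e-04,  4.76485505e-04]), 'wrist_force': array([-0.56574322, -0.2225001 , -0.01727241]), 'moment': array([ 0.02995086, -0.05483171,  0.00961297]), 'finger_gap': 0.08506732326089982}
scene {'K': array([[395.30258325,   0.        , 275.49867375],
       [  0.        , 395.30258325, 207.79293313],
       [  0.        ,   0.        ,   1.        ]]), 'R': array([[-0.81821977,  0.57479041, -0.01150661],
       [ 0.42009303,  0.58410327, -0.69451078],
       [-0.39247709, -0.5730963 , -0.71939028]]), 't': array([ 0.46288083, -0.15234713,  1.22881288])}
bore_centre [(0.55, [220.2,
[... 870 characters left out ...]
70.9])]
sleeve [(0.82, [195.1, 221.0])]
plug [(0.68, [155.5, 352.4]), (0.67, [193.7, 308.1])]
wrist {'K': array([[345.60397286,   0.        , 278.5409711 ],
       [  0.        , 345.60397286, 208.28640611],
       [  0.        ,   0.        ,   1.        ]]), 'hand_eye': array([[ 9.99999552e-01, -1.26830214e-04, -9.37811372e-04,
        -1.15777560e-05],
       [ 4.07421698e-04,  9.52137101e-01,  3.05671025e-01,
        -7.87118902e-02],
       [ 8.54156679e-04, -3.05671270e-01,  9.52136726e-01,
        -1.69815007e-01],
       [ 0.00000000e+00,  0.00000000e+00,  0.00000000e+00,
         1.00000000e+00]])}
bore_centre []
palm_floor []
lever_pivot []
lever_end []
station []
sleeve []
plug []
```

View pics/a_scene.png

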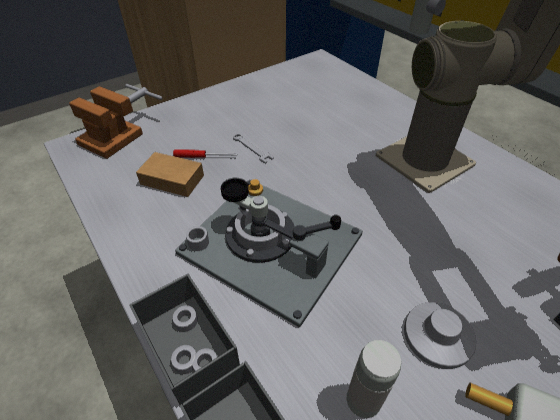

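View pics/a_side.png

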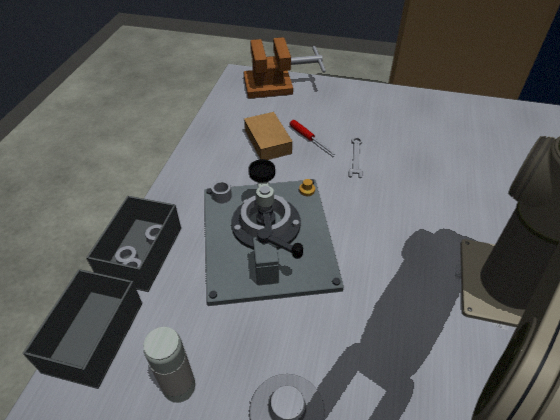

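```bash
cat > h.py <<'E'
import numpy as np, cv2
from rig import robot
from scipy.spatial.transform import Rotation as Rn
def P(c,obs=None):
    k=robot.calibration(c)
    if c!="wrist": return k["K"]@np.c_[k["R"],k["t"]]
    T=np.eye(4);T[:3,:3]=Rn.from_quat(obs["tool_rot"]).as_matrix();T[:3,3]=obs["tcp_pos"]
    return k["K"]@np.linalg.inv(T@k["hand_eye"])[:3]
def tri(obsv): # list of (P,[row,col])
    A=[]
    for p,(r,c) in obsv: A+= [c*p[2]-p[0], r*p[2]-p[1]]
    v=np.linalg.svd(np.array(A))[2][-1]; return v[:3]/v[3]
def proj(p,X):
    h=p@np.append(X,1); return np.array([h[1]/h[2],h[0]/h[2]])
def atz(p,rc,z):
    r,c=rc;A=np.array([c*p[2]-p[0],r*p[2]-p[1]])
    return np.append(np.linalg.solve(A[:,:2],-(A[:,2]*z+A[:,3])),z)
E
python3 - <<'E'
from h import *
a,b=P("scene"),P("side")
D=dict(bore=([220.2,256.6],[207.6,266.4]),palm=([190.4,237.5],[173.1,261.6]),pivot=([232.9,302.2],[233.6,262.1]),end=([218,335.9],[242.5,297.3]),station=([242.3,263.9],[228.1,270.9]),sleeve=([245.2,197.1],[195.1,221]),plug=([189.8,253.6],[193.7,308.1]),plug2=([189.8,253.6],[155.5,352.4]))
for n,(x,y) in D.items():
    X=tri([(a,x),(b,y)]); print(n,X.round(4),(proj(a,X)-x).round(1),(proj(b,X)-y).round(1))
E
```

```text
bore [ 0.5928 -0.0429  0.0626] [-1.  -0.4] [ 0.8 -0.2]
palm [ 0.614  -0.0849  0.1399] [0. 0.] [-0.  0.]
pivot [0.5636 0.0977 0.1312] [-1.9 -0.7] [ 1.4 -0.5]
end [0.4824 0.113  0.1422] [-2.3 -0.8] [ 1.8 -0.7]
station [ 0.5823 -0.0349 -0.0123] [-3.6 -1.3] [ 2.7 -1. ]
sleeve [ 0.737  -0.0983  0.0157] [-1.7 -0.6] [ 1.2 -0.4]
plug [ 0.5109 -0.1838  0.0024] [1.7 0.6] [-1.4  0.3]
plug2 [ 0.43   -0.3468 -0.0526] [-24.   -4.8] [17.6 -8.2]
```

The scene view shows the station centred near (258,240). The dish is at (235,188), the lever grip at (336,220), the sleeve at (197,238) and the plug at (255,187). The side view agrees, apart from one false plug reading. Next I'll move above the station for a close wrist view.

```bash
python3 -m jog '0 0 50 0 0 0 0; 0 0 100 0 0 0 0; 0 -20 140 0 0 0 0; 15 -50 150 0 0 0 0; 30 -80 150 0 0 0 0; 50 -120 150 0 0 0 0; 70 -160 150 0 0 0 0; 90 -200 150 0 0 0 0; 110 -240 150 0 0 0 0; 130 -280 150 0 0 0 0; 150 -320 150 0 0 0 0; 170 -360 150 0 0 0 0; 190 -400 150 0 0 0 0; 210 -430 150 0 0 0 0; 230 -460 150 0 0 0 0; 250 -490 150 0 0 0 0; 260 -510 150 0 0 0 0; 260 -510 150 0 0 0 0; 260 -510 150 0 0 0 0; 260 -510 150 0 0 0 0'
cat > look.py <<'E'
import sys
from h import *
tag=sys.argv[1]
o=robot.get_obs(); im=robot.read_camera("wrist"); cv2.imwrite(f"pics/{tag}.png",im[:,:,::-1])
p=P("wrist",o); np.save(f"{tag}.npy",p); print(o["time"],o["tcp_pos"].round(4),Rn.from_quat(o["tool_rot"]).as_matrix()[:,0].round(3),o["finger_gap"])
zs=dict(bore_centre=.07,palm_floor=.136,lever_pivot=.119,lever_end=.138,station=0,sleeve=.02,plug=.02)
import json
d={}
for n,z in zs.items():
    r=robot.place_of("wrist",n)
    for x in r[:2]: print(n,x["p"],x["centre"],atz(p,x["centre"],z).round(4))
    if r: d[n]=[float(v) for v in r[0]["centre"]]
json.dump(d,open(f"{tag}.json","w"))
E
python3 look.py w1
```

```text
time: 3.2
tcp_pos: [0.4608, 0.056, 0.3547]
tool_rot: [0.817, 0.577, 0.0, -0.0]
wrist_force: [-0.2, 0.2, 1.1]
finger_gap: 0.0002
3.2 [0.4608 0.056  0.3547] [0.335 0.942 0.   ] 0.00023214550836273343
bore_centre 0.55 [263.0, 249.5] [ 0.5887 -0.0346  0.07  ]
palm_floor 0.64 [313.2, 207.3] [ 0.6088 -0.0958  0.136 ]
lever_pivot 0.94 [232.1, 328.8] [0.5602 0.0876 0.119 ]
lever_pivot 0.25 [187.5, 529.3] [0.5859 0.3329 0.119 ]
lever_end 0.78 [171.6, 331.4] [0.4824 0.1118 0.138 ]
lever_end 0.58 [233.8, 152.8] [ 0.4832 -0.1128  0.138 ]
station 0.93 [246.6, 255.2] [ 0.595 -0.033  0.   ]
station 0.41 [231.5, 149.9] [ 0.5125 -0.1852  0.    ]
plug 0.62 [232.6, 153.3] [ 0.5112 -0.1708  0.02  ]
```

View pics/w1.png

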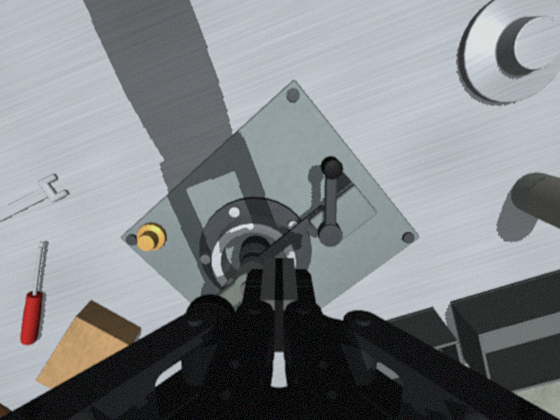

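The wrist view shows the grip top at row 166, col 331, the pivot at (234,330) and the plug at (236,151). The dish is hidden behind the fingers. I'll take a second view further on.

```bash
python3 -m jog '30 -20 0 0 0 0 0; 60 -40 0 0 0 0 0; 90 -60 0 0 0 0 0; 120 -80 0 0 0 0 0; 120 -80 0 0 0 0 0; 120 -80 0 0 0 0 0'
python3 look.py w2
python3 - <<'E'
from h import *
import json
a,b=P("scene"),P("side"); w1,w2=np.load("w1.npy"),np.load("w2.npy"); d1,d2=json.load(open("w1.json")),json.load(open("w2.json"))
D=dict(bore_centre=([220.2,256.6],[207.6,266.4]),palm_floor=([190.4,237.5],[173.1,261.6]),lever_pivot=([232.9,302.2],[233.6,262.1]),lever_end=([218,335.9],[242.5,297.3]),station=([242.3,263.9],[228.1,270.9]))
for n,(x,y) in D.items():
    o=[(a,x),(b,y)]+[(w,d[n]) for w,d in((w1,d1),(w2,d2)) if n in d]
    X=tri(o); print(n,X.round(4),[(proj(p,X)-q).round(1) for p,q in o])
    if n in d1 and n in d2: print("  wrist only",tri([(w1,d1[n]),(w2,d2[n])]).round(4))
E
```

```text
time: 4.2
tcp_pos: [0.5811, -0.025, 0.3534]
tool_rot: [0.817, 0.576, -0.001, -0.001]
wrist_force: [-0.7, -0.4, -0.9]
finger_gap: 0.0004
4.2 [ 0.5811 -0.025   0.3534] [ 0.336  0.942 -0.   ] 0.000370314250257002
bore_centre 0.75 [164.5, 274.6] [ 0.5842 -0.0322  0.07  ]
palm_floor 0.73 [216.4, 231.6] [ 0.6143 -0.0964  0.136 ]
lever_pivot 0.76 [119.1, 365.5] [0.5617 0.0862 0.119 ]
lever_pivot 0.24 [162.3, 278.3] [ 0.5749 -0.0235  0.119 ]
lever_end 0.65 [32.9, 376.2] [0.4813 0.1147 0.138 ]
lever_end 0.38 [166.9, 280.0] [ 0.5773 -0.0223  0.138 ]
station 0.88 [160.3, 278.1] [ 0.5918 -0.0301  0.    ]
sleeve 0.74 [256.4, 266.1] [ 0.7277 -0.099   0.02  ]
plug 0.58 [144.1, 164.8] [ 0.5115 -0.1751  0.02  ]
plug 0.49 [260.1, 269.9] [ 0.7358 -0.0956  0.02  ]
bore_centre [ 0.5907 -0.0365  0.0675] [array([-1.1,  1.7]), array([ 1.4, -0.1]), array([ 0.8, -0.5]), array([ 5.3, -1.4])]
  wrist only [ 0.5817 -0.0308  0.0855]
palm_floor [ 0.6136 -0.095   0.1318] [array([ 0. , -1.8]), array([-0.3,  1.4]), array([0.9, 2.6]), array([-2. ,  1.3])]
  wrist only [ 0.6173 -0.1009  0.1225]
lever_pivot [0.5619 0.0889 0.1206] [array([-1.6, -2.7]), array([1.7, 1.4]), array([1.4, 1.5]), array([-0.6,  2.6])]
  wrist only [0.5626 0.0876 0.1131]
lever_end [0.4819 0.1126 0.1419] [array([-2.4, -0.8]), array([ 1.8, -0.4]), array([0.1, 1.1]), array([ 0.7, -0.8])]
  wrist only [0.4813 0.112  0.1447]
station [ 0.5872 -0.03   -0.0029] [array([-3.9, -1.9]), array([ 1.4, -3.4]), array([-5.4,  0.2]), array([-3.2, -0.9])]
  wrist only [ 0.5893 -0.0295  0.0149]
```

View pics/w2.png

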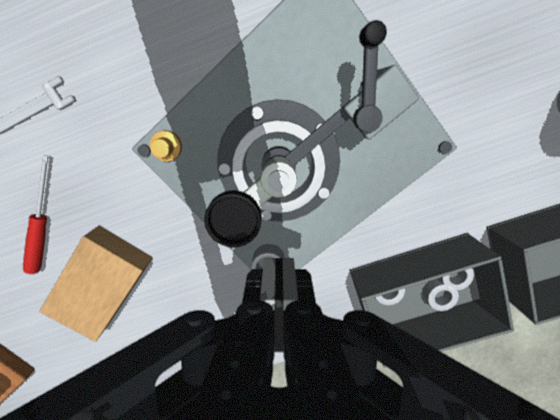

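Wrist view 2 shows the dish at row 218, col 233, the spindle top near (178,279), the grip at (33,373) and the pivot at (119,368). The bore axis readings disagree by about 8 mm, so I'll refine it with the spindle top and the plate corners.

Run:
```python
import cv2
im=cv2.imread("pics/w2.png")[100:275,170:370]; cv2.imwrite("pics/w2z.png",cv2.resize(im,None,fx=3.4,fy=3.4,interpolation=cv2.INTER_CUBIC))
im=cv2.imread("pics/a_scene.png")[165:325,165:375]; cv2.imwrite("pics/sz.png",cv2.resize(im,None,fx=3.7,fy=3.7,interpolation=cv2.INTER_CUBIC))
```

```text
(no output)
```

View pics/w2z.png

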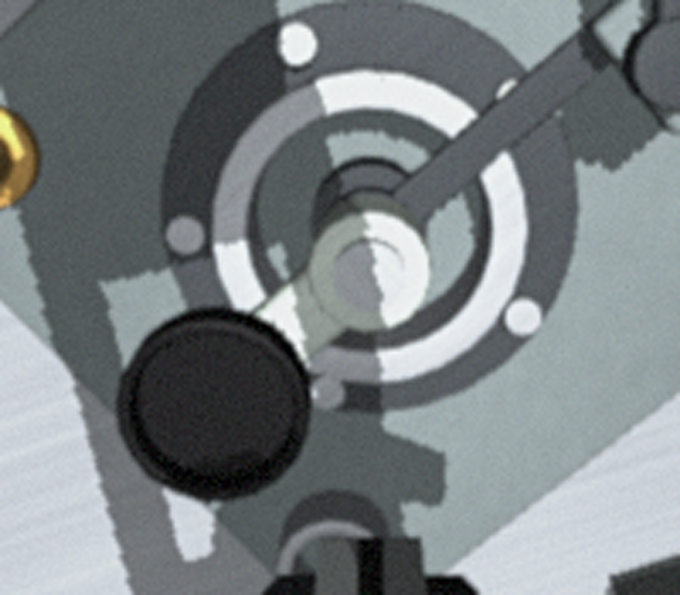

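View pics/sz.png

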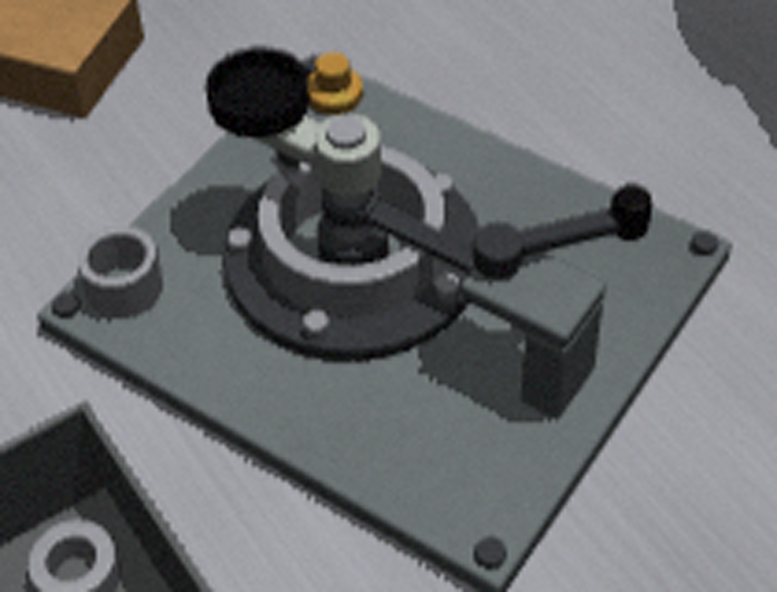

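Run:
```python
from h import *
a,w=P("scene"),np.load("w2.npy")
print("spindle",tri([(a,[200.7,258.5]),(w,[178.8,278.8])]),atz(w,[178.8,278.8],.144),atz(a,[200.7,258.5],.144))
print("bore",atz(w,[166.7,278.5],.07))
print("dish",tri([(a,[189.0,235]),(w,[218.5,232.9])]),atz(w,[218.5,232.9],.15),atz(a,[189,235],.15))
```

```text
spindle [ 0.59070247 -0.02891949  0.13701966] [ 0.58849603 -0.02773989  0.144     ] [ 0.59474834 -0.0235169   0.144     ]
bore [ 0.58874673 -0.02828504  0.07      ]
dish [ 0.61593812 -0.09464038  0.13843108] [ 0.61329074 -0.092389    0.15      ] [ 0.62118221 -0.08283741  0.15      ]
```

```bash
python3 -m jog '-25 35 0 0 0 0 50; -50 70 0 0 0 0 50; -75 105 -30 0 0 0 50; -99 137 -60 0 0 0 50; -99 137 -100 0 0 0 50; -99 137 -140 0 0 0 50; -99 137 -150 0 0 0 50; -99 137 -150 0 0 0 50; -99 137 -150 0 0 0 50'
python3 look.py w3
```

```text
time: 5.5
tcp_pos: [0.4832, 0.1122, 0.2067]
tool_rot: [0.817, 0.576, 0.001, 0.001]
wrist_force: [0.8, 0.5, -0.5]
finger_gap: 0.0427
5.5 [0.4832 0.1122 0.2067] [0.336 0.942 0.001] 0.042665509731776866
lever_pivot 0.76 [294.5, 282.4] [0.5608 0.0879 0.119 ]
lever_end 0.74 [207.8, 279.1] [0.4811 0.1132 0.138 ]
station 0.83 [293.8, 199.5] [ 0.5956 -0.0324  0.    ]
plug 0.76 [277.7, 53.2] [ 0.5091 -0.1744  0.02  ]
```

View pics/w3.png

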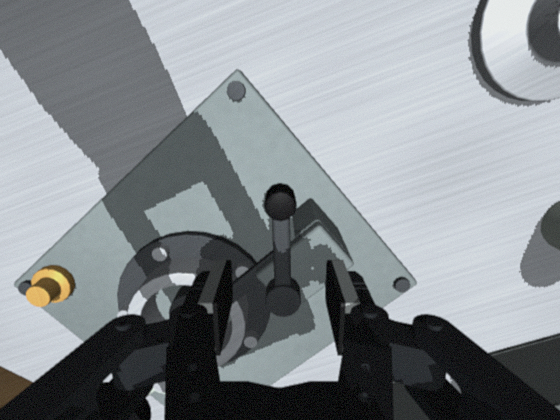

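The grip is at row 202, col 280, midway between the fingers (cols 215 to 345). I'll go down over it.

```bash
python3 -m jog '-2 1 -25 0 0 0 50; -2 1 -50 0 0 0 50; -2 1 -70 0 0 0 50; -2 1 -82 0 0 0 50; -2 1 -82 0 0 0 50; -2 1 -82 0 0 0 50'
python3 look.py w4
python3 - <<'E'
import numpy as np
p=np.array([.561,.0875]);th0=np.arctan2(.113-.0875,.481-.561);R=np.hypot(.113-.0875,.481-.561);print(R,np.degrees(th0))
t0=np.array([.481,.113])
for k in range(1,17):
    # lead by 9 mm gap
    a=k*.1
    x=p+.085*np.array([np.cos(th0-a),np.sin(th0-a)])
    print(k,((x-t0)*1000).round(0),round(-a,2),round(9.3*a,0))
E
```

```text
time: 6.5
tcp_pos: [0.4804, 0.1133, 0.1232]
tool_rot: [0.817, 0.577, 0.0, 0.0]
wrist_force: [-1.2, -0.7, 0.4]
finger_gap: 0.0426
6.5 [0.4804 0.1133 0.1232] [0.335 0.942 0.   ] 0.04258712870032683
bore_centre 0.64 [390.2, 159.0] [ 0.5879 -0.0287  0.07  ]
lever_pivot 0.57 [373.3, 279.6] [0.5611 0.0851 0.119 ]
lever_end 0.78 [262.0, 280.4] [0.4798 0.1144 0.138 ]
sleeve 0.54 [374.9, 283.3] [0.6523 0.0568 0.02  ]
plug 0.86 [328.0, 4.1] [ 0.5135 -0.1709  0.02  ]
0.08396576683387112 162.32031902256116
1 [2. 8.] -0.1 1.0
2 [ 6. 16.] -0.2 2.0
3 [10. 23.] -0.3 3.0
4 [15. 30.] -0.4 4.0
5 [21. 36.] -0.5 5.0
6 [28. 42.] -0.6 6.0
7 [35. 46.] -0.7 7.0
8 [42. 51.] -0.8 7.0
9 [50. 54.] -0.9 8.0
10 [58. 57.] -1.0 9.0
11 [66. 58.] -1.1 10.0
12 [75. 59.] -1.2 11.0
13 [83. 59.] -1.3 12.0
14 [92. 59.] -1.4 13.0
15 [100.  57.] -1.5 14.0
16 [108.  55.] -1.6 15.0
```

View pics/w4.png

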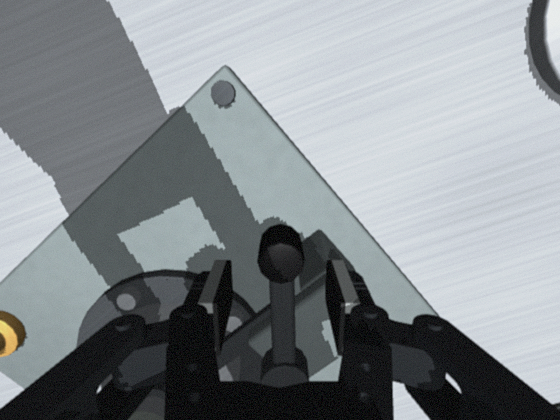

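```bash
python3 -m jog '2 8 1 0 0 -0.1 50; 6 16 2 0 0 -0.2 50; 10 23 3 0 0 -0.3 50; 15 30 4 0 0 -0.4 50; 21 36 5 0 0 -0.5 50; 28 42 6 0 0 -0.6 50; 35 46 7 0 0 -0.7 50; 42 51 7 0 0 -0.8 50; 50 54 8 0 0 -0.9 50; 58 57 9 0 0 -1.0 50; 58 57 9 0 0 -1.0 50; 58 57 9 0 0 -1.0 50'; python3 look.py w5; python3 -c "
from h import *
print(robot.get_obs()['q'].round(2))"
```

```text
time: 8.1
tcp_pos: [0.5379, 0.1702, 0.1314]
tool_rot: [0.993, 0.116, -0.0, 0.0]
wrist_force: [-0.3, 0.6, -0.7]
finger_gap: 0.0429
8.1 [0.5379 0.1702 0.1314] [ 0.973  0.23  -0.   ] 0.042914413788598345
lever_pivot 0.56 [364.6, 283.4] [0.5603 0.0866 0.119 ]
lever_end 0.6 [328.9, 153.1] [0.4795 0.1104 0.138 ]
[ 0.22  0.08  1.68  0.    1.38 -0.01]
```

View pics/w5.png

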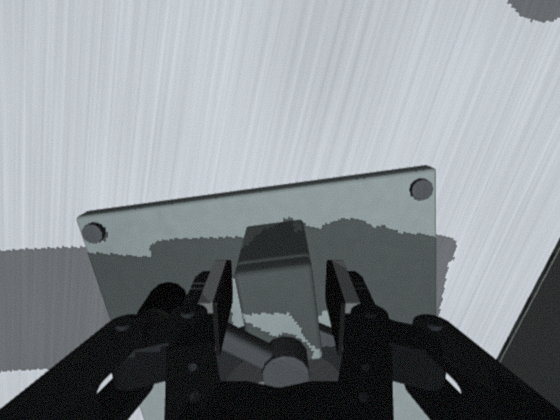

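The lever didn't move: the finger passed the grip, which now shows outside the left finger at about row 300, col 165. I'll check from the fixed cameras.

Run:
```python
from h import *
for c,(r0,r1,c0,c1) in dict(scene=(110,320,170,450),side=(120,330,180,460)).items():
    im=robot.read_camera(c)[:,:,::-1]
    cv2.imwrite(f"pics/b_{c}.png",cv2.resize(im[r0:r1,c0:c1],None,fx=2.8,fy=2.8,interpolation=cv2.INTER_CUBIC))
```

```text
(no output)
```

View pics/b_scene.png

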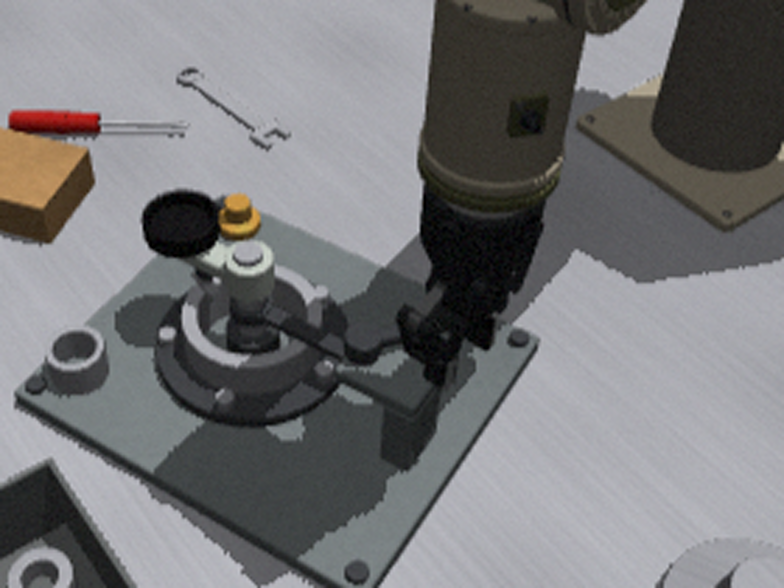

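View pics/b_side.png

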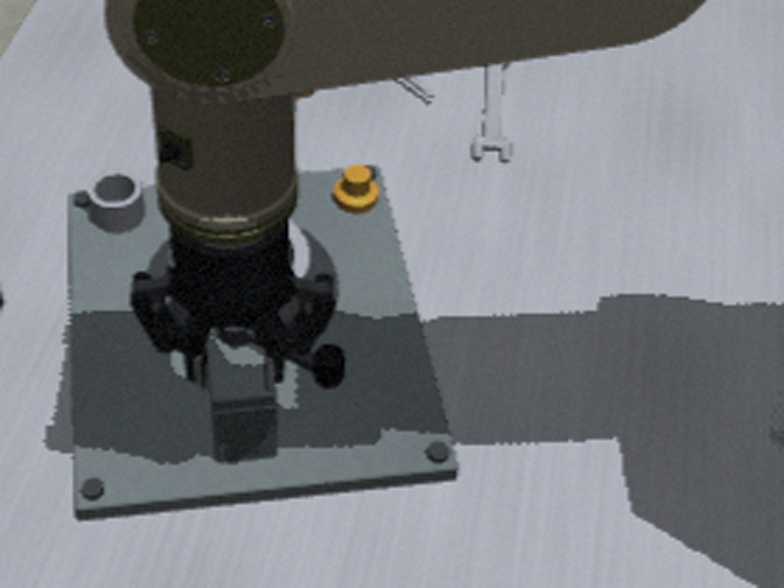

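Run:
```python
from h import *
o=robot.get_obs(); R=Rn.from_quat(o["tool_rot"]).as_matrix()
f=dict(scene=(110,170),side=(120,180))
for c in f:
    for nm,off in dict(tcp=(0,0,0),tipL=(-.021,0,.005),tipR=(.021,0,.005)).items():
        q=proj(P(c),o["tcp_pos"]+R@np.array(off)); print(c,nm,q.round(1),((q-f[c])*2.8).round(0))
    for x in robot.place_of(c,"lever_end")[:2]: print(x["p"],x["centre"])
```

```text
scene tcp [247.  332.5] [383. 455.]
scene tipL [242.6 338.1] [371. 471.]
scene tipR [254.5 326.2] [405. 437.]
side tcp [263.6 264.1] [402. 235.]
side tipL [265.1 274.3] [406. 264.]
side tipR [264.8 254. ] [406. 207.]
0.86 [245.9, 297.1]
```

Run:
```python
from h import *
o=[]
for c,(r0,c0) in dict(scene=(190,290),side=(205,220)).items():
    im=robot.read_camera(c)[:,:,::-1][r0:r0+80,c0:c0+80]
    im=(255*(im/255.)**.5).astype('uint8')
    o.append(cv2.resize(im,None,fx=5,fy=5,interpolation=cv2.INTER_NEAREST))
cv2.imwrite("pics/c.png",np.hstack(o))
```

```text
(no output)
```

View pics/c.png

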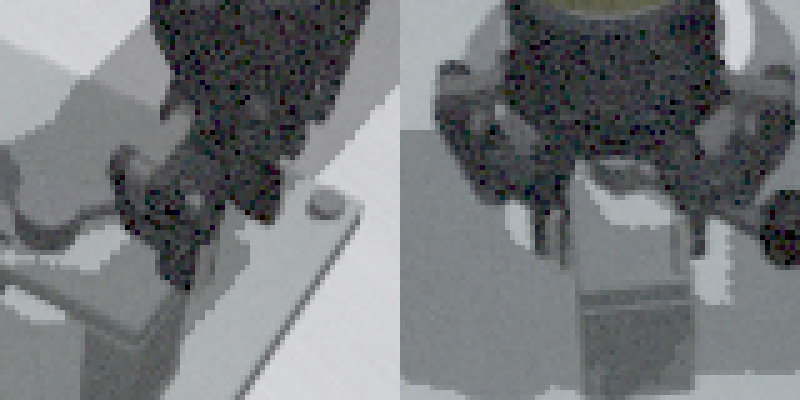

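Enhanced, the side crop shows the finger tips at about row 258, where I expected 265. With the jaws half open, the tips stand about 16 mm higher than I assumed, so they passed over the grip. I'll go back and down about 20 mm deeper.

```bash
python3 -m jog '0 0 20 0 0 0 50; 0 0 40 0 0 0 50; -8 -3 45 0 0 0.1 50; -16 -6 45 0 0 0.2 50; -23 -11 45 0 0 0.3 50; -30 -15 45 0 0 0.4 50; -37 -21 45 0 0 0.5 50; -43 -27 45 0 0 0.6 50; -48 -34 45 0 0 0.7 50; -52 -41 45 0 0 0.8 50; -56 -49 45 0 0 0.9 50; -58 -57 45 0 0 1.0 50; -58 -57 35 0 0 1.0 50; -58 -57 10 0 0 1.0 50; -58 -57 -10 0 0 1.0 50; -58 -57 -20 0 0 1.0 50; -58 -57 -30 0 0 1.0 50; -58 -57 -30 0 0 1.0 50; -58 -57 -30 0 0 1.0 50'; python3 look.py w6
python3 - <<'E'
from h import *
o=[]
for c,(r0,c0) in dict(scene=(180,300),side=(205,255)).items():
    im=robot.read_camera(c)[:,:,::-1][r0:r0+80,c0:c0+80]
    im=(255*(im/255.)**.5).astype('uint8')
    o.append(cv2.resize(im,None,fx=5,fy=5,interpolation=cv2.INTER_NEAREST))
cv2.imwrite("pics/d.png",np.hstack(o))
E
```

```text
time: 10.7
tcp_pos: [0.4804, 0.1134, 0.102]
tool_rot: [0.817, 0.576, 0.0, 0.0]
wrist_force: [-0.1, -0.6, -0.3]
finger_gap: 0.0426
10.7 [0.4804 0.1134 0.102 ] [0.336 0.942 0.   ] 0.04256043378542223
bore_centre 0.7 [414.3, 149.7] [ 0.5891 -0.0293  0.07  ]
lever_end 0.94 [286.2, 283.7] [0.4812 0.1154 0.138 ]
```

View pics/d.png

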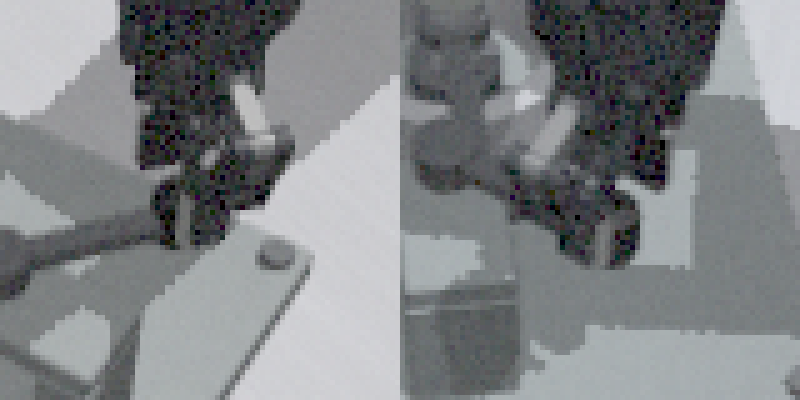

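View pics/w6.png

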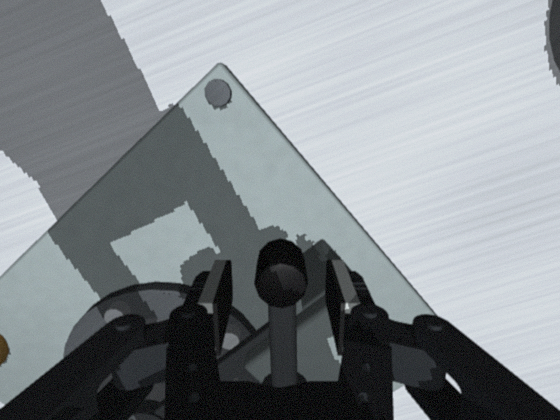

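Now the tips reach down to the foot of the grip in both views. I'll sweep it round.

```bash
python3 -m jog '2 8 1 0 0 -0.1 50; 6 16 2 0 0 -0.2 50; 10 23 3 0 0 -0.3 50; 15 30 4 0 0 -0.4 50; 21 36 5 0 0 -0.5 50; 28 42 6 0 0 -0.6 50;28 42 6 0 0 -0.6 50;28 42 6 0 0 -0.6 50'; python3 look.py w7
```

```text
time: 12.0
tcp_pos: [0.508, 0.1553, 0.1073]
tool_rot: [0.95, 0.311, -0.0, 0.0]
wrist_force: [-0.3, 1.1, 0.1]
finger_gap: 0.0427
12.0 [0.508  0.1553 0.1073] [ 0.807  0.591 -0.   ] 0.04266422663101756
lever_end 0.85 [291.8, 255.5] [0.5029 0.1437 0.138 ]
station 0.71 [388.2, 237.9] [ 0.5936 -0.032   0.    ]
```

View pics/w7.png

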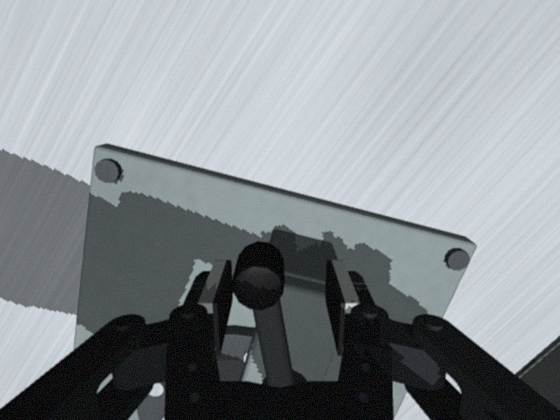

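```bash
python3 -m jog '7 4 1 0 0 -0.1 50; 14 9 2 0 0 -0.2 50; 22 12 3 0 0 -0.3 50; 30 15 4 0 0 -0.4 50; 38 16 5 0 0 -0.5 50; 47 17 6 0 0 -0.6 50; 47 17 6 0 0 -0.6 50; 47 17 6 0 0 -0.6 50'; python3 look.py w8
```

```text
time: 13.2
tcp_pos: [0.5549, 0.1722, 0.1133]
tool_rot: [1.0, 0.016, -0.0, 0.0]
wrist_force: [-0.7, -0.0, -1.1]
finger_gap: 0.0427
13.2 [0.5549 0.1722 0.1133] [ 0.999  0.032 -0.   ] 0.04272123091746028
lever_end 0.61 [288.5, 259.7] [0.5457 0.1635 0.138 ]
station 0.76 [384.8, 307.2] [ 0.5903 -0.0304  0.    ]
plug 0.59 [286.8, 258.1] [0.5392 0.0943 0.02  ]
```

View pics/w8.png

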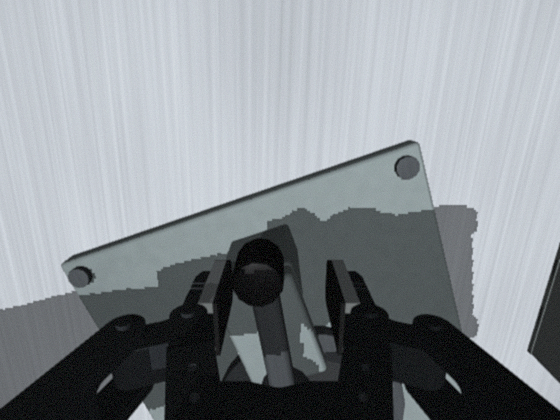

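```bash
python3 -m jog '8 0 1 0 0 -0.1 50; 17 0 2 0 0 -0.2 50; 17 0 2 0 0 -0.2 50'; python3 -m jog '4 -1 0 0 0 -0.05 50; 4 -1 0 0 0 -0.05 50';  python3 -m jog '4 -1 0 0 0 -0.05 50; 4 -1 0 0 0 -0.05 50'
```

```text
time: 13.9
tcp_pos: [0.5724, 0.1721, 0.1154]
tool_rot: [0.996, -0.086, -0.0, 0.0]
wrist_force: [-1.0, 0.2, -0.3]
finger_gap: 0.0429
time: 14.1
tcp_pos: [0.5759, 0.1715, 0.1156]
tool_rot: [0.994, -0.109, -0.0, -0.0]
wrist_force: [-2.7, 0.2, 0.9]
finger_gap: 0.0427
time: 14.3
tcp_pos: [0.5791, 0.1708, 0.1154]
tool_rot: [0.991, -0.134, -0.001, -0.0]
wrist_force: [-5.4, 1.4, 2.8]
finger_gap: 0.0429
```

```bash
python3 -m jog '3 -1 0 0 0 -0.05 50; 3 -1 0 0 0 -0.05 50; 3 -1 0 0 0 -0.05 50'; python3 -m jog '3 -1 0 0 0 0 50; 3 -1 0 0 0 0 50;3 -1 0 0 0 0 50';python3 look.py w9
```

```text
time: 14.6
tcp_pos: [0.5805, 0.17, 0.1151]
tool_rot: [0.987, -0.158, -0.002, 0.0]
wrist_force: [-10.9, 0.9, 4.8]
finger_gap: 0.0429
time: 14.9
tcp_pos: [0.582, 0.17, 0.1147]
tool_rot: [0.988, -0.157, -0.004, -0.0]
wrist_force: [-17.9, 5.4, 8.5]
finger_gap: 0.0427
14.9 [0.582  0.17   0.1147] [ 0.95  -0.311 -0.008] 0.04271387291141078
station 0.76 [374.4, 349.3] [ 0.5898 -0.0342  0.    ]
```

View pics/w9.png

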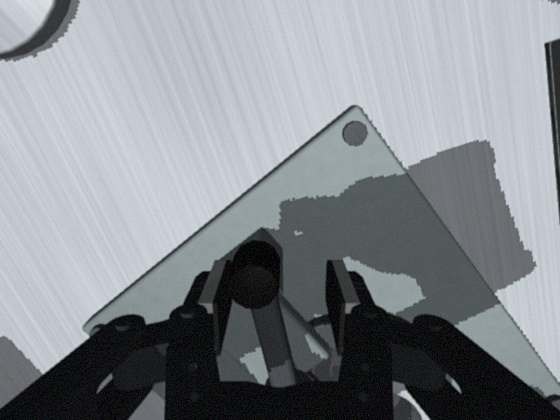

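```bash
python3 -m jog '-6 2 0 0 0 0 50; -10 3 0 0 0 0 50; -10 3 15 0 0 0 50; -10 3 50 0 0 0 50; -10 3 90 0 0 0 50; -10 -20 130 0 0 0 50; -10 -60 150 0 0 0.1 30; -10 -100 160 0 0 0.2 0;-10 -130 160 0 0 0.3 0;-10 -130 160 0 0 0.3 0;-10 -130 160 0 0 0.3 0'; python3 look.py w10
python3 - <<'E'
from h import *
for c in("scene","side"):
    im=robot.read_camera(c); cv2.imwrite(f"pics/e_{c}.png",im[:,:,::-1])
    for n in("lever_end","palm_floor","lever_pivot"): print(c,n,[(x["p"],x["centre"]) for x in robot.place_of(c,n)])
E
```

```text
time: 16.4
tcp_pos: [0.5766, 0.0376, 0.2768]
tool_rot: [1.0, -0.012, 0.001, -0.0]
wrist_force: [-0.5, -0.2, 0.1]
finger_gap: 0.0002
16.4 [0.5766 0.0376 0.2768] [ 1.    -0.023  0.002] 0.00016870174864961024
bore_centre 0.62 [225.7, 289.6] [ 0.5878 -0.0267  0.07  ]
bore_centre 0.39 [210.4, 289.9] [ 0.5884 -0.008   0.07  ]
palm_floor 0.81 [306.0, 320.2] [ 0.6165 -0.0916  0.136 ]
palm_floor 0.16 [227.3, 288.5] [ 0.5849 -0.0034  0.136 ]
lever_pivot 0.93 [130.5, 260.2] [0.5605 0.0869 0.119 ]
lever_end 0.9 [17.4, 267.2] [0.5706 0.1766 0.138 ]
lever_end 0.68 [130.1, 258.0] [0.5596 0.0889 0.138 ]
station 0.61 [210.3, 289.0] [ 0.5892 -0.0309  0.    ]
sleeve 0.76 [255.7, 397.5] [ 0.735  -0.0927  0.02  ]
plug 0.68 [311.1, 237.5] [ 0.5126 -0.1746  0.02  ]
scene lever_end [(0.81, [251.9, 323.9])]
scene palm_floor [(0.59, [191.7, 235.9])]
scene lever_pivot [(0.57, [225.9, 298.6])]
side lever_end [(0.6, [252.7, 250.2])]
side palm_floor [(0.64, [174.5, 259.7])]
side lever_pivot [(0.78, [233.9, 263.6]), (0.39, [173.7, 262.3])]
```

View pics/w10.png

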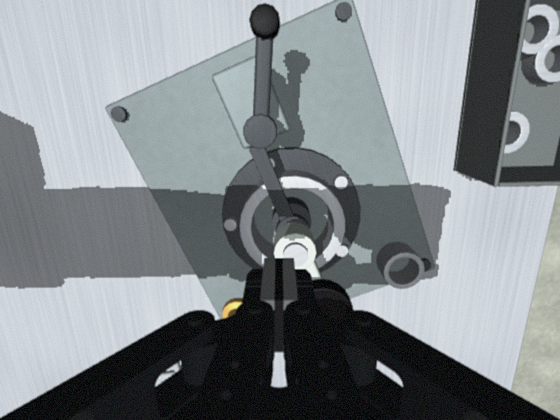

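View pics/e_scene.png

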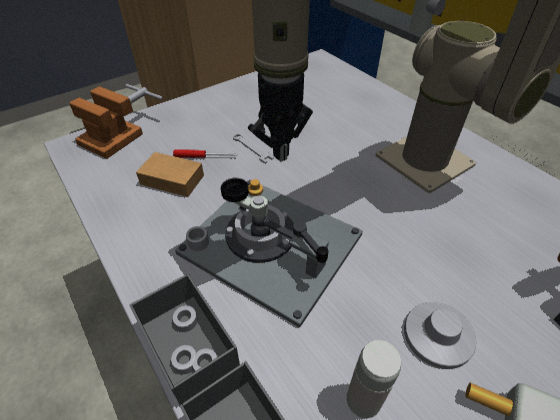

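The wrist view shows the lever now pointing away, with the grip at row 20, col 265 and the pivot at (131,260). It has turned about 1.36 rad, the force at the end stood at 18 N, and so it is at its stop. Next I'll check where the closed fingertips really stand.

Run:
```python
from h import *
o=robot.get_obs(); R=Rn.from_quat(o["tool_rot"]).as_matrix()
out=[]
for c in("scene","side"):
    a=proj(P(c),o["tcp_pos"]+R@[0,0,.011]);b=proj(P(c),o["tcp_pos"]+R@[0,0,-.011]);print(c,a.round(1),b.round(1))
    im=robot.read_camera(c)[:,:,::-1]; im=(255*(im/255.)**.5).astype('uint8')
    r0,c0=int(a[0])-45,int(a[1])-38
    im=cv2.resize(im[r0:r0+76,c0:c0+76],None,fx=5,fy=5,interpolation=cv2.INTER_NEAREST)
    for q,col in((a,(0,0,255)),(b,(0,255,0))): cv2.circle(im,(int((q[1]-c0)*5),int((q[0]-r0)*5)),3,col,-1)
    out.append(im)
cv2.imwrite("pics/f.png",np.hstack(out))
```

```text
scene [172.  280.7] [163.4 280.7]
side [170.7 261.6] [162.6 261.3]
```

View pics/f.png

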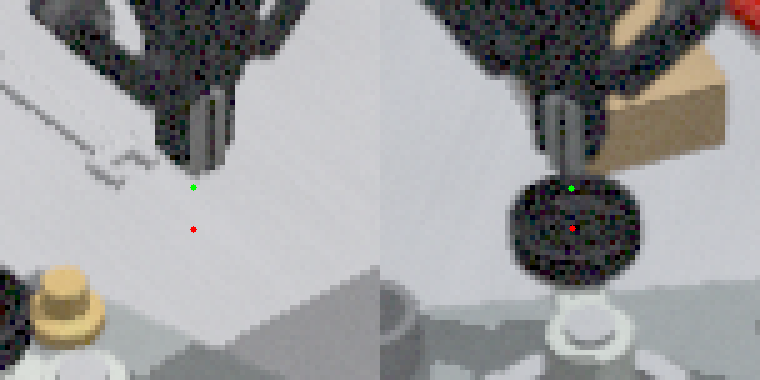

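Both views show the closed tips about 28 mm above where the text puts them, so about 18 mm behind the TCP (red dot = text's tip). I'll rely on contact for height and go over the dish at a height that is safe either way.

```bash
python3 -m jog '12 -43 0 0 0 0 0; 24 -86 0 0 0 0 0; 37 -131 0 0 0 0 0; 37 -131 -40 0 0 0 0; 37 -131 -80 0 0 0 0; 37 -131 -107 0 0 0 0; 37 -131 -107 0 0 0 0; 37 -131 -107 0 0 0 0';python3 - <<'E'
from h import *
o=robot.get_obs(); R=Rn.from_quat(o["tool_rot"]).as_matrix(); print(o["tcp_pos"])
out=[]
for c in("scene","side"):
    a=proj(P(c),o["tcp_pos"]+R@[0,0,-.018]); b=proj(P(c),np.r_[o["tcp_pos"][:2],.136])
    im=robot.read_camera(c)[:,:,::-1]; im=(255*(im/255.)**.5).astype('uint8')
    r0,c0=int(a[0])-40,int(a[1])-38
    im=cv2.resize(im[r0:r0+76,c0:c0+76],None,fx=5,fy=5,interpolation=cv2.INTER_NEAREST)
    for q,col in((a,(0,0,255)),(b,(0,255,0))): cv2.circle(im,(int((q[1]-c0)*5),int((q[0]-r0)*5)),3,col,-1)
    out.append(im)
cv2.imwrite("pics/g.png",np.hstack(out))
E
python3 look.py w11
```

```text
time: 18.1
tcp_pos: [0.613, -0.0927, 0.1689]
tool_rot: [1.0, -0.011, -0.0, -0.0]
wrist_force: [0.2, 0.3, -0.3]
finger_gap: 0.0
[ 0.61298043 -0.09265902  0.16891929]
18.2 [ 0.6146 -0.0929  0.1713] [ 1.    -0.021  0.004] -0.0004045749379976384
palm_floor 0.79 [227.8, 278.9] [ 0.6144 -0.0936  0.136 ]
station 0.65 [116.5, 250.0] [ 0.5888 -0.0318  0.    ]
sleeve 0.95 [185.3, 401.9] [ 0.7326 -0.0975  0.02  ]
plug 0.71 [258.4, 180.9] [ 0.5131 -0.1696  0.02  ]
```

View pics/g.png

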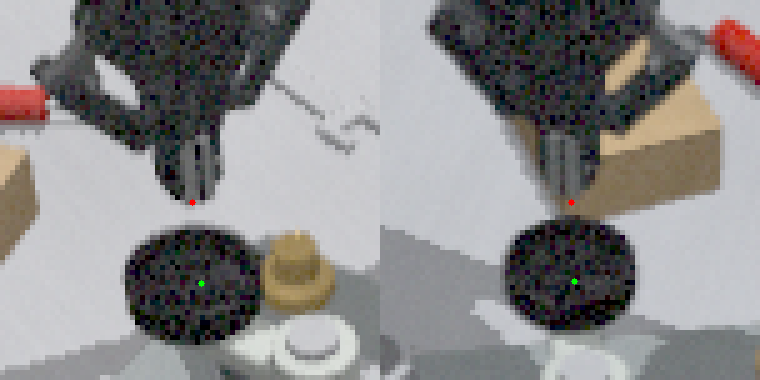

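View pics/w11.png

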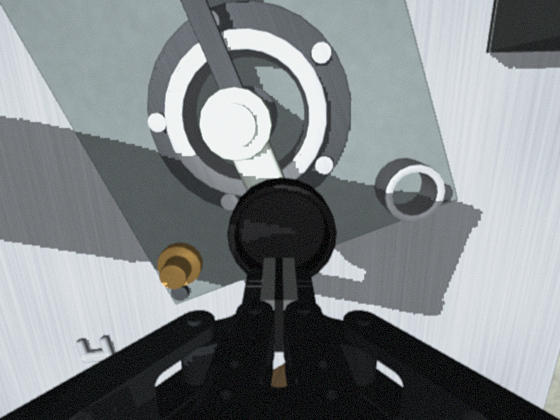

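The tips end 18 mm behind the TCP (red dot on the tip) and the TCP is over the middle of the dish. I'll go down by steps, watching the force.

```bash
python3 -c "
from h import *
w=np.load('w11.npy');print(atz(w,[123,236],.144),atz(w,[102,250],.03))"
python3 -m jog '0 0 -25 0 0 0 0; 0 0 -45 0 0 0 0; 0 0 -49 0 0 0 0; 0 0 -49 0 0 0 0'; python3 -m jog '0 0 -4 0 0 0 0; 0 0 -4 0 0 0 0';python3 -m jog '0 0 -4 0 0 0 0; 0 0 -4 0 0 0 0';python3 -m jog '0 0 -4 0 0 0 0; 0 0 -4 0 0 0 0'
```

```text
[ 0.59197032 -0.02774497  0.144     ] [ 0.59163932 -0.01817913  0.03      ]
time: 19.0
tcp_pos: [0.6123, -0.0925, 0.1187]
tool_rot: [1.0, -0.01, -0.001, -0.0]
wrist_force: [0.5, 0.3, 1.1]
finger_gap: 0.0003
time: 19.2
tcp_pos: [0.6137, -0.0929, 0.1163]
tool_rot: [1.0, -0.011, 0.001, 0.0]
wrist_force: [0.2, -0.2, 0.5]
finger_gap: 0.0003
time: 19.4
tcp_pos: [0.6131, -0.0927, 0.1114]
tool_rot: [1.0, -0.01, 0.0, 0.0]
wrist_force: [-0.9, -0.8, 0.3]
finger_gap: 0.0001
time: 19.6
tcp_pos: [0.6135, -0.0929, 0.1077]
tool_rot: [1.0, -0.01, 0.0, 0.0]
wrist_force: [0.8, -0.4, 4.9]
finger_gap: 0.0001
```

```bash
python3 -m jog '0 0 -4 0 0 0 0; 0 0 -4 0 0 0 0; 0 0 -4 0 0 0 0';python3 -m jog '0 0 -4 0 0 0 0; 0 0 -4 0 0 0 0; 0 0 -4 0 0 0 0';python3 -m jog '0 0 -3 0 0 0 0; 0 0 -3 0 0 0 0; 0 0 -3 0 0 0 0'
python3 -c "
from h import *
for i in range(4):
    o=robot.get_obs();print(o['tcp_pos'].round(4),o['wrist_force'].round(1));robot.read_camera('wrist')
"
```

```text
time: 19.9
tcp_pos: [0.6135, -0.0929, 0.1041]
tool_rot: [1.0, -0.011, 0.0, 0.0]
wrist_force: [0.9, -0.1, 4.3]
finger_gap: 0.0004
time: 20.2
tcp_pos: [0.6136, -0.0929, 0.1004]
tool_rot: [1.0, -0.011, 0.001, 0.0]
wrist_force: [-0.4, 0.3, 7.1]
finger_gap: -0.0001
time: 20.5
tcp_pos: [0.6137, -0.0928, 0.0976]
tool_rot: [1.0, -0.01, 0.001, 0.0]
wrist_force: [-1.3, -0.4, 9.0]
finger_gap: -0.0001
[ 0.6137 -0.0928  0.0976] [-1.3 -0.4  9. ]
[ 0.6137 -0.0929  0.0977] [-0.8 -0.4  8.1]
[ 0.6137 -0.0928  0.0977] [-1.3 -0.1  8.5]
[ 0.6137 -0.0929  0.0977] [-1.8 -0.1  9.1]
```

```bash
python3 -m jog '0 0 -4 0 0 0 0; 0 0 -4 0 0 0 0; 0 0 -4 0 0 0 0'
python3 -c "
from h import *
f=[]
for i in range(4):
    o=robot.get_obs();f.append(o['wrist_force']);print(o['tcp_pos'].round(4),o['wrist_force'].round(1))
    im=robot.read_camera('scene' if i%2 else 'side')
    cv2.imwrite('pics/h_%d.png'%i,im[:,:,::-1])
print(np.mean(f,0))
a=[cv2.imread('pics/e_scene.png')[165:235,205:295],cv2.imread('pics/h_1.png')[165:235,205:295]]
cv2.imwrite('pics/h.png',cv2.resize(np.hstack(a),None,fx=4.4,fy=4.4,interpolation=cv2.INTER_CUBIC))
a=[cv2.imread('pics/e_side.png')[145:215,220:310],cv2.imread('pics/h_0.png')[145:215,220:310]]
cv2.imwrite('pics/hs.png',cv2.resize(np.hstack(a),None,fx=4.4,fy=4.4,interpolation=cv2.INTER_CUBIC))
"
```

```text
time: 21.0
tcp_pos: [0.6137, -0.0929, 0.0939]
tool_rot: [1.0, -0.011, 0.001, 0.0]
wrist_force: [-2.3, -0.3, 9.7]
finger_gap: -0.0001
[ 0.6137 -0.0929  0.0939] [-2.3 -0.3  9.7]
[ 0.6137 -0.0928  0.0939] [-1.6  0.9  9.4]
[ 0.6137 -0.0929  0.094 ] [-2.3  0.  10.3]
[ 0.6137 -0.0929  0.0939] [-1.9  0.3  9.8]
[-2.0148764   0.23657851  9.81174274]
```

View pics/h.png

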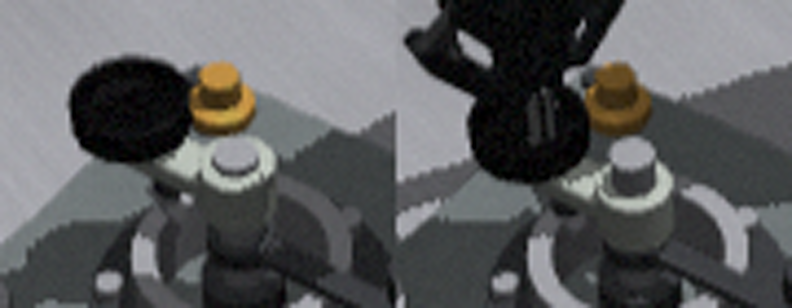

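View pics/hs.png

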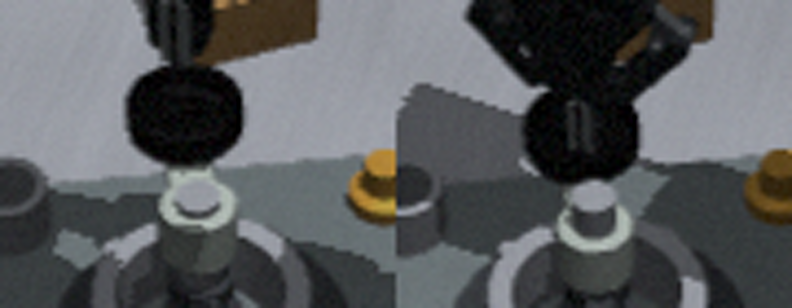

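The dish and boss have clearly sunk along the spindle in both views. I'll measure the press by template matching.

Run:
```python
from h import *
def sub(img0,img1,box,nm):
    r0,r1,c0,c1=box; u=8
    t=cv2.cvtColor(img0,6)[r0:r1,c0:c1]; s=cv2.cvtColor(img1,6)[r0-6:r1+12,c0-6:c1+6]
    T=cv2.resize(t,None,fx=u,fy=u,interpolation=cv2.INTER_CUBIC);S=cv2.resize(s,None,fx=u,fy=u,interpolation=cv2.INTER_CUBIC)
    m=cv2.matchTemplate(S,T,cv2.TM_CCOEFF_NORMED); _,v,_,l=cv2.minMaxLoc(m); print(nm,"dcol,drow",l[0]/u-6,l[1]/u-6,round(v,3))
es,hs=cv2.imread("pics/e_scene.png"),cv2.imread("pics/h_1.png")
ed,hd=cv2.imread("pics/e_side.png"),cv2.imread("pics/h_0.png")
sub(es,hs,(194,204,219,240),"dish low scene"); sub(es,hs,(204,215,250,270),"boss scene")
sub(ed,hd,(175,186,248,278),"dish low side"); sub(ed,hd,(192,206,253,276),"boss side")
for c in("scene","side"):
    for X in([.6137,-.093,.14],[.589,-.028,.13]):
        X=np.array(X); print(c,(proj(P(c),X-[0,0,.01])-proj(P(c),X)).round(2),"px per 10mm")
```

```text
dish low scene dcol,drow 0.75 4.5 0.942
boss scene dcol,drow 0.5 4.875 0.915
dish low side dcol,drow 0.25 3.625 0.825
boss side dcol,drow 0.0 4.75 0.694
scene [3.04 0.35] px per 10mm
scene [3.   0.17] px per 10mm
side [3.   0.11] px per 10mm
side [2.96 0.1 ] px per 10mm
```

Template matching gives a press of about 15 mm, and the spring force of 9.8 N fits that. Now I'll work out the circle.

```bash
cat > circ.py <<'E'
import numpy as np,sys
a0,a1,n=map(float,sys.argv[1:4])
v=np.array([.0240,-.0658])*1000; 
def at(a): 
    c,s=np.cos(-a),np.sin(-a); return np.array([c*v[0]-s*v[1],s*v[0]+c*v[1]])
print("; ".join("%d %d"%tuple(np.round(at(a0+(a1-a0)*(k+1)/n)-at(a0))) for k in range(int(n))))
E
python3 circ.py 0 1.6 16; python3 circ.py 1.6 3.4 18;python3 circ.py 3.4 5.2 18;python3 circ.py 5.2 6.4 12
```

```text
-7 -2; -14 -3; -21 -4; -28 -4; -34 -3; -41 -2; -48 0; -54 3; -61 6; -66 10; -72 15; -77 20; -81 25; -85 31; -88 37; -90 44
-2 7; -3 14; -4 21; -3 28; -2 35; -1 41; 1 48; 4 54; 8 60; 12 66; 17 71; 22 76; 27 80; 33 84; 40 87; 46 89; 53 91; 60 92
7 0; 14 0; 21 -1; 28 -3; 34 -5; 40 -9; 46 -12; 52 -17; 57 -21; 62 -27; 66 -32; 69 -39; 72 -45; 74 -52; 76 -58; 76 -65; 76 -72; 76 -79
-1 -7; -3 -14; -6 -20; -9 -26; -13 -32; -18 -37; -23 -42; -28 -47; -34 -51; -40 -54; -46 -57; -53 -59
```

```bash
python3 -m jog '-7 -2 0 0 0 0 0; -14 -3 0 0 0 0 0; -21 -4 0 0 0 0 0; -28 -4 0 0 0 0 0; -34 -3 0 0 0 0 0; -41 -2 0 0 0 0 0; -41 -2 0 0 0 0 0'; python3 look.py x1
```

```text
time: 21.9
tcp_pos: [0.5731, -0.0958, 0.0946]
tool_rot: [1.0, -0.011, 0.002, 0.001]
wrist_force: [-1.7, -4.0, 10.1]
finger_gap: -0.0001
21.9 [ 0.5731 -0.0958  0.0946] [ 1.    -0.021  0.003] -6.136538193696053e-05
palm_floor 0.87 [274.3, 283.6] [ 0.5748 -0.0875  0.136 ]
lever_end 0.38 [204.3, 492.8] [ 0.6554 -0.0583  0.138 ]
station 0.82 [115.6, 300.7] [ 0.5907 -0.031   0.    ]
sleeve 0.8 [204.1, 495.2] [ 0.7335 -0.0966  0.02  ]
plug 0.92 [297.0, 204.7] [ 0.5114 -0.1704  0.02  ]
```

View pics/x1.png

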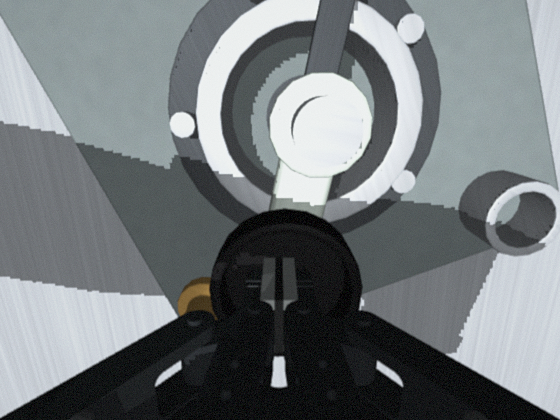

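The crank is following: the dish is now at about row 280, col 285, with the fingertips inside it. I'll go on.

```bash
python3 -m jog '-7 2 0 0 0 0 0; -13 5 0 0 0 0 0; -20 8 0 0 0 0 0; -25 12 0 0 0 0 0; -31 17 0 0 0 0 0; -36 22 0 0 0 0 0; -40 27 0 0 0 0 0; -44 33 0 0 0 0 0; -47 39 0 0 0 0 0; -49 46 0 0 0 0 0'; python3 -m jog '-2 7 0 0 0 0 0; -3 14 0 0 0 0 0; -4 21 0 0 0 0 0; -3 28 0 0 0 0 0; -2 35 0 0 0 0 0; -1 41 0 0 0 0 0; 1 48 0 0 0 0 0; 4 54 0 0 0 0 0'; python3 look.py x2
```

```text
time: 23.3
tcp_pos: [0.5238, -0.0499, 0.0941]
tool_rot: [1.0, -0.011, 0.001, 0.001]
wrist_force: [-2.2, -6.3, 9.4]
finger_gap: -0.0002
time: 24.1
tcp_pos: [0.5272, 0.005, 0.0935]
tool_rot: [1.0, -0.011, 0.0, 0.0]
wrist_force: [-4.4, -3.4, 9.6]
finger_gap: 0.0002
24.1 [0.5272 0.005  0.0935] [ 1.    -0.021  0.   ] 0.00019704129018707233
bore_centre 0.83 [279.0, 380.5] [ 0.5902 -0.027   0.07  ]
lever_pivot 0.76 [79.3, 369.3] [0.5641 0.0893 0.119 ]
station 0.66 [243.3, 358.4] [ 0.592  -0.0333  0.    ]
sleeve 0.93 [321.6, 528.8] [ 0.7316 -0.098   0.02  ]
plug 0.52 [394.1, 267.7] [ 0.5132 -0.1695  0.02  ]
```

View pics/x2.png

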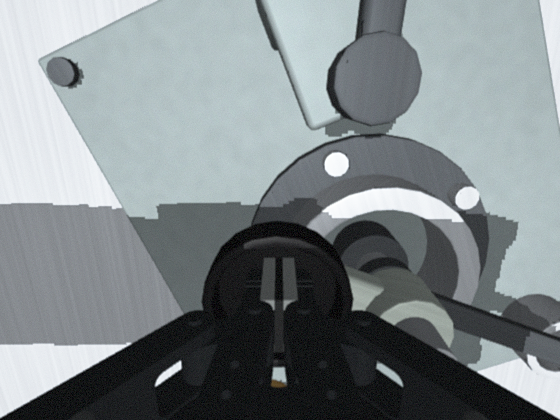

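```bash
python3 -m jog '4 6 0 0 0 0 0; 8 12 0 0 0 0 0; 13 17 0 0 0 0 0; 18 22 0 0 0 0 0; 23 26 0 0 0 0 0; 29 30 0 0 0 0 0; 36 33 0 0 0 0 0; 42 35 0 0 0 0 0; 49 37 0 0 0 0 0; 56 38 0 0 0 0 0'; python3 look.py x3
```

```text
time: 25.5
tcp_pos: [0.5832, 0.0438, 0.0935]
tool_rot: [1.0, -0.01, -0.0, -0.0]
wrist_force: [-4.7, 0.4, 10.8]
finger_gap: -0.0
25.5 [0.5832 0.0438 0.0935] [ 1.    -0.021 -0.   ] -4.5337428062984896e-05
palm_floor 0.86 [285.5, 252.7] [0.5721 0.0476 0.136 ]
palm_floor 0.21 [188.6, 217.2] [0.5604 0.0896 0.136 ]
lever_pivot 0.63 [188.4, 217.9] [0.5575 0.0853 0.119 ]
station 0.45 [359.4, 456.7] [ 0.7453 -0.1137  0.    ]
sleeve 0.75 [359.3, 457.0] [ 0.7333 -0.0957  0.02  ]
```

View pics/x3.png

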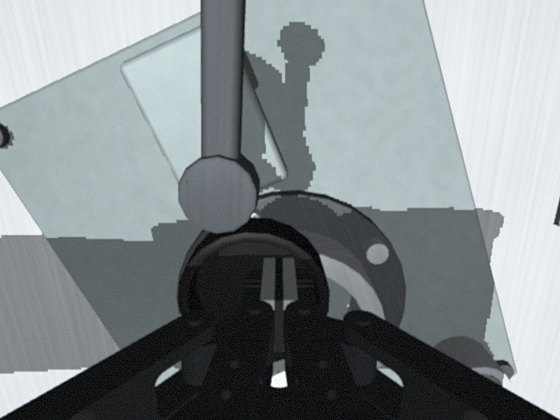

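The dish is at about row 285, col 253, lagging the tips by about 10 mm, so the tips bear on its leading wall. It's close past the lever's head, so I'll go on in a short step and check.

```bash
python3 -m jog '7 0 0 0 0 0 0; 14 0 0 0 0 0 0; 21 -1 0 0 0 0 0; 28 -3 0 0 0 0 0; 28 -3 0 0 0 0 0'; python3 look.py x4
```

```text
time: 26.4
tcp_pos: [0.6127, 0.041, 0.0941]
tool_rot: [1.0, -0.01, 0.001, -0.001]
wrist_force: [0.7, 2.7, 8.9]
finger_gap: 0.0002
26.4 [0.6127 0.041  0.0941] [ 1.    -0.021  0.003] 0.00016127203218376307
palm_floor 0.71 [276.4, 246.9] [0.5991 0.0488 0.136 ]
lever_pivot 0.71 [282.8, 254.7] [0.6008 0.036  0.119 ]
lever_pivot 0.58 [182.0, 143.4] [0.555  0.0859 0.119 ]
sleeve 0.83 [359.2, 421.5] [ 0.7329 -0.0985  0.02  ]
sleeve 0.55 [275.4, 250.0] [ 0.5887 -0.0142  0.02  ]
```

View pics/x4.png

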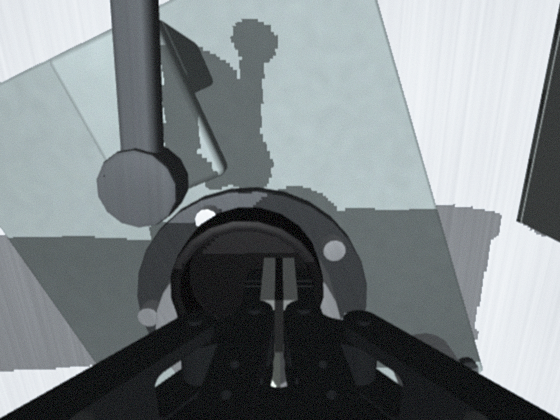

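The dish is past the lever's head, at about row 280, col 247. Continuing.

```bash
python3 -m jog '6 -2 0 0 0 0 0; 12 -6 0 0 0 0 0; 18 -9 0 0 0 0 0; 24 -14 0 0 0 0 0; 29 -18 0 0 0 0 0; 34 -24 0 0 0 0 0; 38 -29 0 0 0 0 0; 41 -36 0 0 0 0 0; 44 -42 0 0 0 0 0; 46 -49 0 0 0 0 0; 48 -55 0 0 0 0 0; 48 -62 0 0 0 0 0; 48 -69 0 0 0 0 0; 48 -76 0 0 0 0 0'; python3 look.py x5
```

```text
time: 28.2
tcp_pos: [0.661, -0.0348, 0.0947]
tool_rot: [1.0, -0.01, 0.002, -0.001]
wrist_force: [2.2, 4.2, 9.3]
finger_gap: -0.0001
28.2 [ 0.661  -0.0348  0.0947] [ 1.    -0.02   0.004] -0.00010236630634817488
palm_floor 0.65 [243.8, 272.0] [ 0.6582 -0.0128  0.136 ]
palm_floor 0.15 [226.4, 158.6] [ 0.6134 -0.0043  0.136 ]
station 0.63 [200.2, 189.1] [ 0.5897 -0.0331  0.    ]
station 0.37 [224.3, 158.3] [ 0.5626 -0.0529  0.    ]
sleeve 0.7 [282.4, 366.9] [ 0.7302 -0.0987  0.02  ]
plug 0.77 [361.3, 109.7] [ 0.5122 -0.1705  0.02  ]
```

View pics/x5.png

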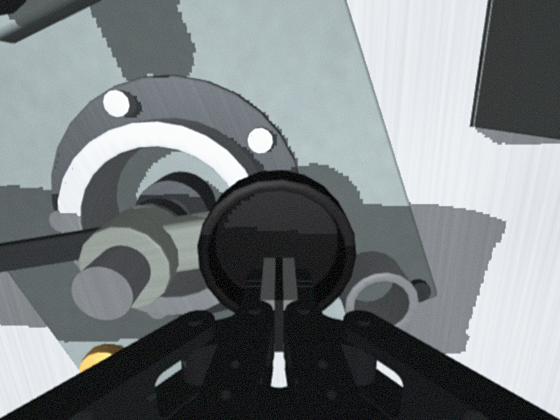

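```bash
python3 -m jog '-1 -7 0 0 0 0 0; -3 -14 -1 0 0 0 0; -6 -20 -1 0 0 0 0; -9 -26 -1 0 0 0 0; -13 -32 -1 0 0 0 0; -18 -37 -1 0 0 0 0; -23 -42 -1 0 0 0 0; -28 -47 -1 0 0 0 0; -34 -51 -1 0 0 0 0; -40 -54 -1 0 0 0 0; -40 -54 -1 0 0 0 0'; python3 look.py x6; python3 circ.py 6.2 6.8 12
```

```text
time: 29.7
tcp_pos: [0.621, -0.091, 0.0942]
tool_rot: [1.0, -0.011, 0.003, 0.001]
wrist_force: [2.0, -3.3, 10.4]
finger_gap: 0.0001
29.7 [ 0.621  -0.091   0.0942] [ 1.    -0.022  0.005] 0.00011333702754624808
palm_floor 0.82 [261.1, 299.5] [ 0.6292 -0.0766  0.136 ]
station 0.7 [121.7, 235.3] [ 0.5902 -0.0294  0.    ]
sleeve 0.76 [212.6, 427.0] [ 0.7316 -0.0972  0.02  ]
plug 0.98 [302.2, 148.3] [ 0.5135 -0.1688  0.02  ]
-3 -1; -6 -3; -10 -4; -13 -5; -17 -5; -20 -6; -24 -6; -27 -6; -31 -6; -34 -6; -38 -6; -41 -5
```

View pics/x6.png

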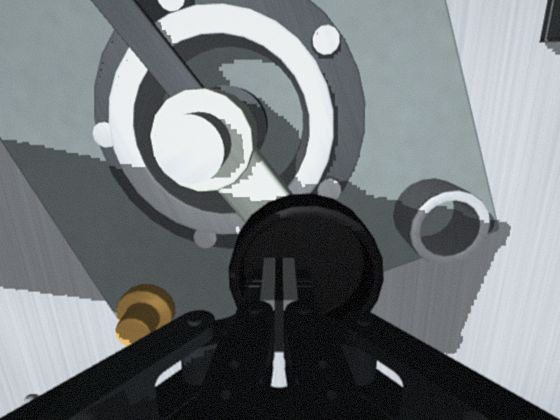

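```bash
python3 -m jog '-6 -3 0 0 0 0 0; -13 -5 0 0 0 0 0; -13 -5 0 0 0 0 0'; python3 -m jog '-4 0 0 0 0 0 0; -4 0 0 0 0 0 0';python3 -m jog '-4 0 0 0 0 0 0; -4 0 0 0 0 0 0'; python3 look.py x7
```

```text
time: 30.4
tcp_pos: [0.6078, -0.0959, 0.094]
tool_rot: [1.0, -0.011, 0.002, 0.001]
wrist_force: [2.3, -2.5, 9.0]
finger_gap: -0.0004
time: 30.6
tcp_pos: [0.604, -0.0958, 0.094]
tool_rot: [1.0, -0.011, 0.002, 0.001]
wrist_force: [2.1, -3.0, 9.4]
finger_gap: 0.0003
time: 30.8
tcp_pos: [0.6029, -0.0953, 0.0954]
tool_rot: [1.0, -0.011, 0.006, 0.001]
wrist_force: [11.0, 0.0, 8.3]
finger_gap: 0.0001
30.8 [ 0.6029 -0.0953  0.0954] [ 1.    -0.021  0.011] 0.00010781814974087647
palm_floor 0.92 [272.3, 304.4] [ 0.613  -0.0868  0.136 ]
station 0.85 [119.5, 259.1] [ 0.5903 -0.0327  0.    ]
station 0.4 [205.0, 450.1] [ 0.742  -0.1031  0.    ]
sleeve 0.82 [206.1, 449.1] [ 0.7308 -0.0975  0.02  ]
plug 0.79 [299.0, 169.7] [ 0.5133 -0.1711  0.02  ]
```

The force jumps to 11 N, so this is the stop. One more small push to make sure.

```bash
python3 -m jog '-3 0 -1 0 0 0 0; -3 0 -1 0 0 0 0; -3 0 -1 0 0 0 0'; python3 look.py x8
```

```text
time: 31.5
tcp_pos: [0.6025, -0.0952, 0.0958]
tool_rot: [1.0, -0.01, 0.008, 0.001]
wrist_force: [19.1, 0.1, 9.3]
finger_gap: -0.0001
31.5 [ 0.6025 -0.0952  0.0958] [ 1.    -0.021  0.017] -0.00010286116405556173
bore_centre 0.74 [120.0, 260.0] [ 0.5937 -0.0286  0.07  ]
palm_floor 0.6 [271.4, 310.2] [ 0.6149 -0.0865  0.136 ]
station 0.72 [115.9, 260.0] [ 0.5912 -0.03    0.    ]
sleeve 0.96 [204.2, 448.0] [ 0.7304 -0.0961  0.02  ]
plug 0.82 [299.6, 167.1] [ 0.5112 -0.1714  0.02  ]
```

View pics/x8.png

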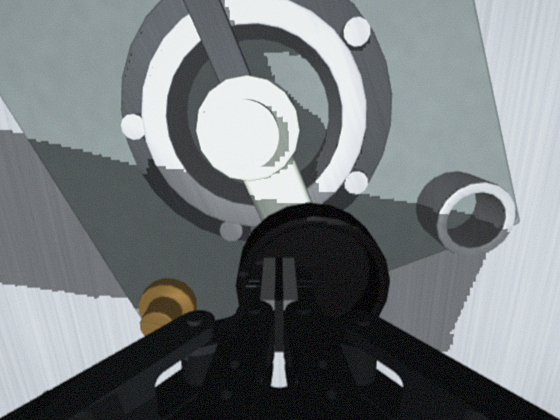

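The index arm and the dish are back at the parked place, held against the stop at 19 N. I'll let it spring up, easing the side load while lifting.

```bash
python3 -m jog '1 0 3 0 0 0 0; 2 0 7 0 0 0 0; 3 0 11 0 0 0 0; 3 0 15 0 0 0 0; 4 0 18 0 0 0 0; 5 0 21 0 0 0 0; 6 0 25 0 0 0 0; 6 0 30 0 0 0 0; 6 0 40 0 0 0 0; 6 0 60 0 0 0 0; 6 0 90 0 0 0 0; -4 30 130 0 0 0 0; -24 70 160 0 0 0 0; -34 110 190 0 0 0 0; -44 140 200 0 0 0 0; -54 150 200 0 0 0 0; -64 160 200 0 0 0 0; -64 160 200 0 0 0 0;-64 160 200 0 0 0 0'
python3 - <<'E'
from h import *
for c in("scene","side"):
    im=robot.read_camera(c); cv2.imwrite(f"pics/z_{c}.png",im[:,:,::-1])
    for n in("lever_end","palm_floor","lever_pivot","sleeve","plug"): print(c,n,[(x["p"],x["centre"]) for x in robot.place_of(c,n)[:1]])
a=[cv2.imread(f'pics/{k}_scene.png')[165:305,175:365] for k in 'ez']
b=[cv2.imread(f'pics/{k}_side.png')[145:285,190:380] for k in 'ez']
cv2.imwrite('pics/z.png',cv2.resize(np.vstack([np.hstack(a),np.hstack(b)]),None,fx=2.1,fy=2.1,interpolation=cv2.INTER_CUBIC))
E
python3 look.py z1
```

```text
time: 33.8
tcp_pos: [0.5306, 0.0645, 0.2895]
tool_rot: [1.0, -0.011, -0.001, 0.0]
wrist_force: [-0.2, 0.0, 0.1]
finger_gap: -0.0002
scene lever_end [(0.69, [238.6, 260.8])]
scene palm_floor [(0.63, [188.6, 237.5])]
scene lever_pivot [(0.72, [228.5, 300.7])]
scene sleeve [(0.96, [243.4, 199.7])]
scene plug [(0.68, [191.8, 256.6])]
side lever_end [(0.94, [253.9, 248.1])]
side palm_floor [(0.57, [175.2, 261.5])]
side lever_pivot [(0.57, [234.0, 262.6])]
side sleeve [(0.81, [197.5, 224.5])]
side plug [(0.57, [384.1, 177.9])]
34.4 [0.5311 0.0652 0.2905] [ 1.    -0.021 -0.   ] -0.00016992444076687057
bore_centre 0.56 [244.1, 325.8] [ 0.5866 -0.0294  0.07  ]
palm_floor 0.96 [320.4, 355.9] [ 0.6124 -0.0921  0.136 ]
lever_pivot 0.98 [156.3, 305.2] [0.5575 0.0873 0.119 ]
lever_end 0.73 [60.1, 319.6] [0.5683 0.1731 0.138 ]
lever_end 0.38 [157.8, 308.1] [0.5588 0.0889 0.138 ]
station 0.89 [227.6, 324.0] [ 0.5932 -0.0348  0.    ]
sleeve 0.81 [273.9, 423.2] [ 0.7333 -0.1007  0.02  ]
sleeve 0.52 [321.3, 355.7] [ 0.6408 -0.1781  0.02  ]
```

View pics/z.png

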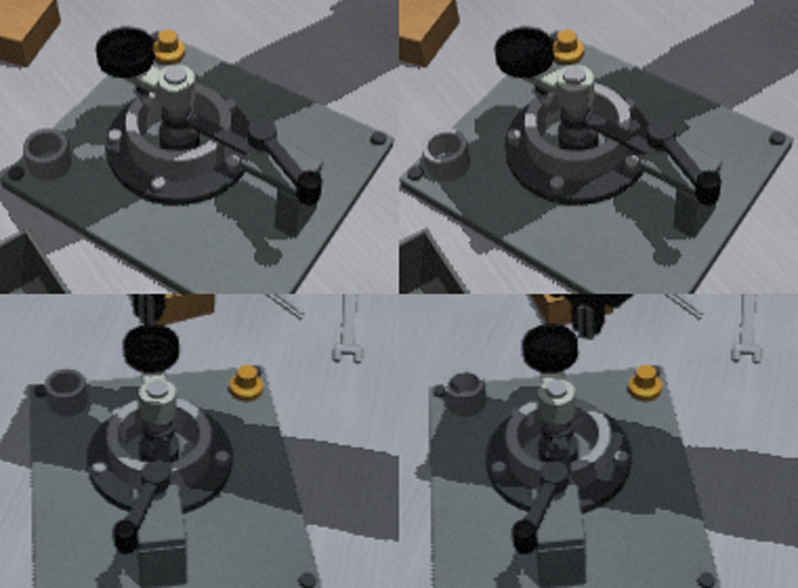

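View pics/z1.png

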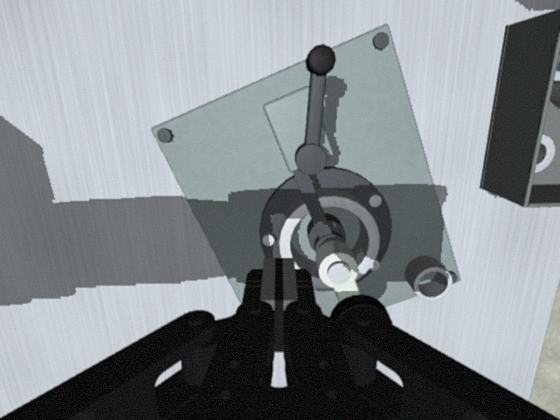

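The before and after crops match: the dish is up and parked, the lever is still loose at (320,60), and the sleeve and plug are where they were. I'll hand the job in.

```bash
python3 -c "
from rig import robot
print(robot.sign_off())"
```

```text
the job is handed in; nothing more can be done
None
```

I handed the job in at about 34 s: the lever is fully loose, the crank has gone once clockwise to its stop with the blade down, and it has sprung up and stayed there.

- **Lever:** It turned about 1.36 rad clockwise to its stop, where the force rose to 18 N. My first sweep passed over the grip without moving it, because the fingertips stand about 28 mm farther back than the text says. I repeated it lower. The last pictures show the lever still there.
- **Crank:** I pressed the dish down about 15 mm, judged by template matching in both fixed cameras and a spring force of about 10 N. One camera reading gave only 12 mm. The vertical force stayed between 8 and 11 N all the way round, and the tool height stayed within about 2 mm, so the press stayed at roughly 13–15 mm. At the end it met the stop at 19 N.
- **End state:** The last pictures show the dish up and at its parked place, and the sleeve and plug where they were. I did not measure the other bystanders one by one. The robot was clear, with about 0 N at the wrist.

I had no direct reading of the press, blade or crank joints. Some network detections were clearly false, such as "lever_end" in the last scene view, and I went by the pictures there.

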